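Draw a sprung length rod out to its mark and hold it

TASK

On the plywood length jig, first press both orange locating pins down until their heads sit fully home on the board. Then take the yellow upright handle, pull the sprung rod out of its tube until its black pointer lies on the red mark on the wooden scale, and finish there, still holding the rod out against its spring with the gripper: do not let go. Leave the red mark and everything else on the bench where they are.

Things in the scene. Friction and masses are not known exactly. Their poses are not given: they have to be found in the camera images.
- jig: Fixed plywood board 400 x 200 mm, top 18 mm above the bench, carrying an aluminium tube. Axes: +x along the tube from closed end to mouth, the pull direction; +y across, to the side with the two pins; z up. Origin on the bench below the tube's mouth. The board spans x -170 to 230, y -110 to 90 mm.
- tube_mouth (a point): Mouth of the aluminium tube (24 mm thick) on its centre line, 50 mm above the bench, straight above the jig's origin. The tube runs from here along jig -x for 160 mm in two blue clamps at x -130 and -25 (30 x 50 mm, 76 mm high with screws).
- handle (a point): On the axis of the yellow upright cylindrical handle at the rod's end: 22 mm diameter, yellow from 61 to 118 mm above the bench; this point is at 95 mm, a good height to pinch. With the rod in it stands at jig x 70, y 0 mm; it moves along jig +x with the rod. Below it a dark 26 mm block. Nothing within 50 mm of it is higher than 68 mm.
- rod (a joint): How far the rod is drawn out, m: 0 fully in (start), 0.150 at its end stop. A spring draws it back in: about 4 N at 0, rising by 0.05 N per mm, plus 0.4 N friction. Let go, it slides back to 0.
- pointer (a point): Tip of the black pointer that the rod carries on the scale side (74 mm from the handle's axis towards jig -y), 3 mm wide, 46 mm above the bench. It has the same jig x as the handle's axis.
- mark_line (a point): Middle of the top of the red mark, a tab 10 mm wide (along jig x), top 41 mm above the bench, on a wooden scale rail (24 mm wide, 36 mm high, jig x 35 to 225, y -82 mm). The pointer tip passes just above this point and is on the mark when both have the same jig x, to 5 mm. The tab can be shoved: leave it alone.
- mark (a joint): Where the red mark is set on the scale, m: the value that rod must reach for the pointer to lie at the middle of the mark. Between 0.060 and 0.110 and different each time.
- pin_a (a joint): How far the first pin is pushed down, m: 0 is 14 mm proud, 0.014 is fully home (underside of the head on the board). It starts at 0 to 0.006. It resists with about 5 N friction and stays where it is left.
- pin_b (a joint): The same for the second pin.
- pin_a_top (a point): Centre of the top of the first pin's round orange head, 26 mm diameter, 12 mm thick, at jig x -135, y 58 mm. The top is 30 mm above the bench when home, 38 to 44 mm at the start.
- pin_b_top (a point): Centre of the top of the second pin's head, the same, at jig x 195, y 58 mm.
- mallet: Bystander: wooden mallet, head 130 x 65 x 90 mm high, handle 34 mm thick pointing to its +y, out to 230 mm. Origin under the head.
- glue_jar: Bystander: amber jar, 56 mm diameter, 75 mm high, origin under its centre.
- wax_tub: Bystander: white tub with a brown lid, 72 mm diameter, 60 mm high, origin under its centre.
- spray_can: Bystander: blue can with a red top, 56 mm diameter, 150 mm high, origin under its centre.
- offcut: Bystander: dark wood offcut, 60 x 24 x 20 mm high, lying on the jig board between the two pins, top 38 mm above the bench. Origin under its centre.
- pencil: Bystander: flat red carpenter's pencil, 175 x 13 x 8 mm, lying beside the jig. Origin under its centre.
- screwdriver: Bystander: screwdriver with a red handle, 200 mm long, 26 mm thick, origin under its middle, lying on the bench beyond the pull end of the jig.

How it is judged:
By the outcome, as a careful person would: the job done as asked, in the order asked, and still so for the second after the job is handed in, while the arm keeps its last pose, push and grip.
It also fails if it takes over 48 s, if anything falls off the work surface, if the arm or the gripper's body presses on something with over 40 N, if the wrist force passes 120 N, or if a joint passes its speed limit or range.

ROBOT

A 6-joint arm with a two-finger parallel gripper is mounted at the origin on the work surface. World frame = base frame: x ahead of the robot, y to its left, z up, the work surface at z = 0. Lengths are in mm, angles in rad, forces in N, time in s.
With the tool pointing down it reaches from about 300 to 850 mm from the base axis. Payload 5.4 kg.
Tool frame: the origin (TCP) lies midway between the tips of the shut fingers; the grasp point (between the pads) lies 19 mm behind it; x points along the fingers, z is the direction in which the jaws open and shut, and the axes are right-handed (so a half turn about x gives the same grasp; the last joint's range is limited). The gripper opens to 85 mm and grips with 20 to 120 N. Pads are 22 mm wide; open, the fingers measure 114 mm over their backs; the gripper's body (76 mm by 85 mm) begins 54 mm behind the grasp point. The pads swing forward as they close: fully open they stand 13 mm farther back than shut.
Start: joints at [0.965, 0.158, 1.597, -0, 1.386, -0.21], TCP at [221.697, 530.525, 231.299] pointing down, gripper open.
Joint ranges: [-2.91, 2.91], [-0.94, 2.29], [0.18, 2.7], [-1.29, 4.43], [0.17, 2.64], [-3, 3]. Speed limits (rad/s): [2.57, 2.57, 3.14, 3.14, 3.14, 3.14].

INTERFACE

Orientations are given as a unit quaternion [x, y, z, w].
In Python, from bench import manip gives the robot as it stands. The module is installed in compiled form; this text tells all that it offers.
- The arm moves only by the tool carry_out, never from a script. Its argument "steps" is a list of rows, each a list of 3 entries, a list of its own where there are three numbers: the turn, a rotation vector about the world's x, y, z in degrees, then the shift along the world's x, y, z in cm, then the opening, from -1 (shut) to 1 (fully open). In form: [[[wx, wy, wz], [dx, dy, dz], grip], ...]. A call has 1 to 20 rows; each row shifts and turns the pose as measured when the row begins; what a row does not reach is not made up. A row lasts 1/10 s, in which the tool goes at most 50 mm and 8.59 degrees, less where a joint would pass 70% of its speed; a pose out of reach is approached as far as the arm can. A call is refused whole if a number of a shift passes 5 or a number of a turn 8.59, either way. A call with a gripper value outside its range is refused whole. The fingers move at their own pace and stop on an object; "squeeze" is the grip in N (left out, the last holds). Time passes only in rows, so rows that do not move let the fingers close. It gives the time, the measured TCP pose, the force and the opening at its end, in the units of the state.
- manip.get_obs(): the state, without advancing time (a new reading comes with each control period).
- manip.camera(name): name is "scene" or "top" or "wrist"; returns (picture, depth): 480x640x3 uint8, red, green, blue; 480x640 float32, mm along the optical axis (not along the pixel's ray), 0 where there is no reading.
- manip.get_calibration(name): a dict with "fx", "fy", "cx", "cy" (pixels), "xyz" and "attitude" of the camera in the world. Camera axes: x right, y up, looking along -z (the intrinsics and any distortion apply to the point x, -y, -z); pixel columns grow to the right and rows downward; lengths in mm; the calibration is good to about 2 mm. A picture is of the moment at which its call begins: read the wrist's pose just before it. get_calibration takes no time and is no camera call; for the wrist camera it gives the pose at the moment of the call.
- manip.job_done(): hands the job in, once; it reports no verdict.
The state is a dict: "time": time; "qpos": joint angles; "joint_velocities": joint speeds; "joint_torque": joint torques, N m; "tcp_pos": TCP position; "tool_rot": TCP orientation; "ft_force": force on the tool from outside, world axes, zero at the start; "moment": the same for the moment, N m; "finger_gap": finger opening in mm.
Only numpy, scipy, OpenCV 4.12 (cv2) and the standard library are available. Lean on these libraries where they do the work, as an engineer would, in place of code of your own. Each camera call takes 0.05 s, during which the arm holds its last target.

## Working session

There is one attempt and no reset: what is moved stays moved. The work goes in short steps, Python scripts to look and compute and a tool call to move; the robot and the scene stay as the last step left them, time stands still between calls to the robot, and variables do not carry over. Pictures are saved under pics/ and viewed, and the job is handed in when it is done.

Besides the shell and the picture viewer there is one more tool, called after "Call:" by a JSON object that holds its "method" and its "body". carry_out: Moves the arm, as the interface text tells. Its arguments: {"type":"object","properties":{"steps":{"type":"array","items":{"type":"array"}},"squeeze":{"type":"number"}},"required":["steps"]}

```bash
mkdir -p pics
cat > h.py <<'E'
import numpy as np,cv2
from bench import manip
from scipy.spatial.transform import Rotation as R
def cam(n):
    c=manip.get_calibration(n); p,d=manip.camera(n); return c,p,d
def world(c,u,v,z):
    X=np.stack([(u-c['cx'])/c['fx']*z,-(v-c['cy'])/c['fy']*z,-z],-1)
    return X@att(c).T+np.array(c['xyz'])
def att(c):
    a=np.array(c['attitude'],float)
    return R.from_quat(a).as_matrix() if a.size==4 else (a if a.shape==(3,3) else R.from_rotvec(a).as_matrix())
def cloud(c,d):
    v,u=np.mgrid[:480,:640]; return world(c,u.astype(float),v.astype(float),d.astype(float))
E
python3 - <<'E'
from h import *
print(manip.get_obs())
for n in ['scene','top']:
    c,p,d=cam(n); print(n,c); cv2.imwrite(f'pics/{n}0.png',p[:,:,::-1]); np.savez(f'{n}0.npz',p=p,d=d,W=cloud(c,d))
E
```

```text
{'time': 0.0, 'qpos': array([ 9.64914108e-01,  1.59057289e-01,  1.59825558e+00,  2.95144953e-06,
        1.38621843e+00, -2.10078958e-01]), 'joint_velocities': array([-0.0011574 ,  0.00302768, -0.00098278,  0.00122304,  0.00112727,
       -0.0001876 ]), 'joint_torque': array([ 9.15974379e-04, -3.96002376e+01, -3.31425226e+01, -3.88759381e-04,
        8.54703627e-03, -1.49786837e-05]), 'tcp_pos': array([221.3401903 , 530.02486161, 230.3005928 ]), 'tool_rot': array([-0.39218577,  0.58918421,  0.39168249,  0.5879091 ]), 'ft_force': array([ 0.25824563, -0.30333331,  0.51525972]), 'moment': array([-0.01928125, -0.00933379,  0.03818016]), 'finger_gap': 85.65381373281413}
scene {'fx': 440.0402293302557, 'fy': 440.0402293302557, 'cx': 324.1636855052456, 'cy': 242.57912632196542, 'xyz': array([1018.98847325, -159.18246779,  769.62598554]), 'attitude': array([0.26450832, 0.18189358, 0.5220283 , 0.79021297])}
top {'fx': 453.3406084990015, 'fy': 453.3406084990015, 'cx': 321.55245397878053, 'cy': 242.94998876459286, 'xyz': array([ 418.23350428,   60.20114857, 1070.24990241]), 'attitude': array([ 0.04896134, -0.05064575, -0.69602468,  0.71455401])}
```

View pics/scene0.png

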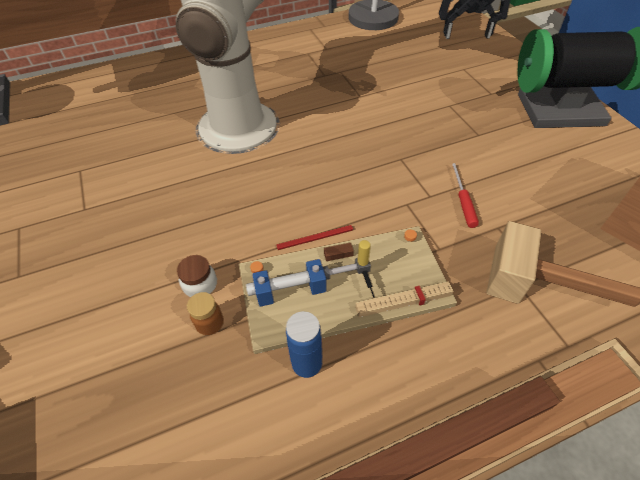

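View pics/top0.png

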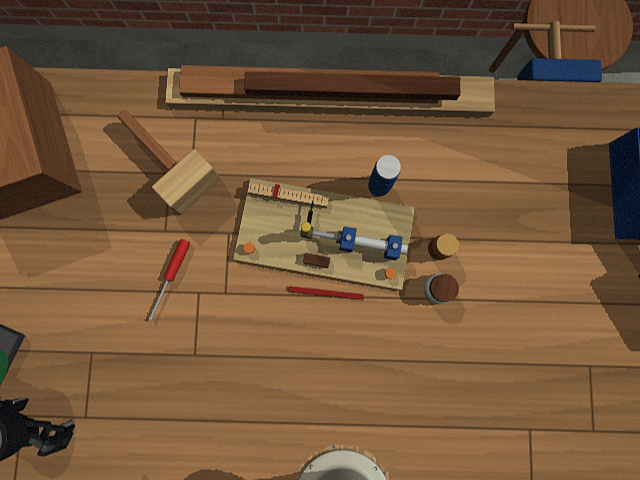

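The scene camera shows the jig with the orange pins at (256,267) and (410,236), the handle at (364,250) and the mark at (420,295). In the top camera the pins are at (391,273) and (249,248), the handle at (306,230) and the mark at (276,191). The screwdriver, mallet, can, jar and tub are all clear of the handle.

```bash
cat > m.py <<'E'
from h import *
def blob(p,W,box,kind):
    h=cv2.cvtColor(p,cv2.COLOR_RGB2HSV); H,S,V=[h[...,i].astype(int) for i in range(3)]
    m={'orange':(H>=5)&(H<=16)&(S>170)&(V>130),'red':((H<=4)|(H>=174))&(S>150)&(V>70),'yellow':(H>=20)&(H<=32)&(S>150)&(V>90),'black':(V<50)}[kind]
    k=np.zeros_like(m);k[box[1]:box[3],box[0]:box[2]]=1;m=m&k
    n,l,s,cc=cv2.connectedComponentsWithStats(m.astype(np.uint8))
    if n<2: return None
    i=1+np.argmax(s[1:,4]); return l==i,cc[i],s[i]
E
python3 - <<'E'
from m import *
B={'top':dict(pa=((380,262,402,284),'orange'),pb=((238,238,260,258),'orange'),hd=((298,220,316,240),'yellow'),mk=((268,182,286,202),'red')),
'scene':dict(pa=((245,258,268,276),'orange'),pb=((400,226,420,244),'orange'),hd=((354,238,374,270),'yellow'),mk=((412,284,428,306),'red'))}
for n in B:
    f=np.load(n+'0.npz');W=f['W'];c=manip.get_calibration(n)
    for k,(b,kind) in B[n].items():
        r=blob(f['p'],W,b,kind)
        if r is None: print(n,k,None);continue
        m,cc,s=r; P=W[m]; z=P[:,2]; t=P[z>np.percentile(z,60)]
        print(n,k,cc.round(1),s[4],'med',np.median(P,0).round(1),'top',t.mean(0).round(1),z.max().round(1))
E
```

```text
top pa [390.4 272.8] 87 med [499.7 -98.4  39.9] top [499.6 -99.5  41.8] 44.9
top pb [248.6 247.5] 90 med [549.7 226.3  39.2] top [550.2 228.   41.1] 44.6
top hd [306.  226.8] 85 med [587.   93.8 117.8] top [585.1  92.9 147.5] 1070.2
top mk [275.4 190.8] 56 med [684.  170.8  41.1] top [671.8 165.7  90.2] 1070.2
scene pa [260.6 269. ] 7 med [510.8 -91.9  38.7] top [511.1 -93.2  39.6] 39.9
scene pb [409.5 238.4] 25 med [560.3 221.5  35.1] top [557.7 221.4  37.4] 39.4
scene hd [363.1 255.9] 164 med [598.   89.9  91.9] top [602.7  87.1 117.7] 769.6
scene mk [420.  295.1] 91 med [690.7 169.4  41.2] top [686.3 169.8  42.8] 45.5
```

Run:
```python
from h import *
o=manip.get_obs();print(R.from_quat(o['tool_rot']).as_matrix().round(3))
c=manip.get_calibration('wrist');print(c['xyz'],att(c).round(2))
pa=np.array([499.7,-98.4]);pb=np.array([549.7,226.3]);ex=(pb-pa)/np.linalg.norm(pb-pa);print(np.degrees(np.arctan2(ex[1],ex[0])))
```

```text
[[-0.001 -0.923  0.386]
 [-0.001  0.386  0.923]
 [-1.     0.    -0.002]]
[154.13421613 559.96303749 373.66097871] [[ 0.38 -0.89 -0.26]
 [ 0.92  0.37  0.11]
 [-0.   -0.28  0.96]]
81.24588201610372
```

Call:
{"method": "carry_out", "body": {"steps": [[[0, 0, 3.5], [3.3, -3.0, -0.5], -1], [[0, 0, 3.5], [3.3, -3.0, -0.5], -1], [[0, 0, 3.5], [3.3, -3.0, -0.5], -1], [[0, 0, 3.4], [3.3, -3.0, -0.5], -1], [[0, 0, 0], [3.3, -3.0, -0.5], -1], [[0, 0, 0], [3.3, -3.0, -0.5], -1], [[0, 0, 0], [3.3, -3.0, -0.5], -1], [[0, 0, 0], [3.3, -3.0, -0.5], -1]], "squeeze": 40}}

```text
time: 0.9
tcp_pos: [487.3, 283.0, 186.4]
tool_rot: [-0.465, 0.534, 0.467, 0.53]
ft_force: [-0.0, -0.5, 0.4]
finger_gap: 0.1
```

Run:
```python
from h import *
o=manip.get_obs();print(o['tcp_pos'],R.from_quat(o['tool_rot']).as_matrix().round(3))
c,p,d=cam('wrist'); cv2.imwrite('pics/w1.png',p[:,:,::-1]); np.savez('w1.npz',p=p,d=d,W=cloud(c,d))
```

```text
[487.31579199 282.96790449 186.41840293] [[-0.005 -0.991  0.131]
 [-0.002  0.131  0.991]
 [-1.     0.005 -0.002]]
```

View pics/w1.png

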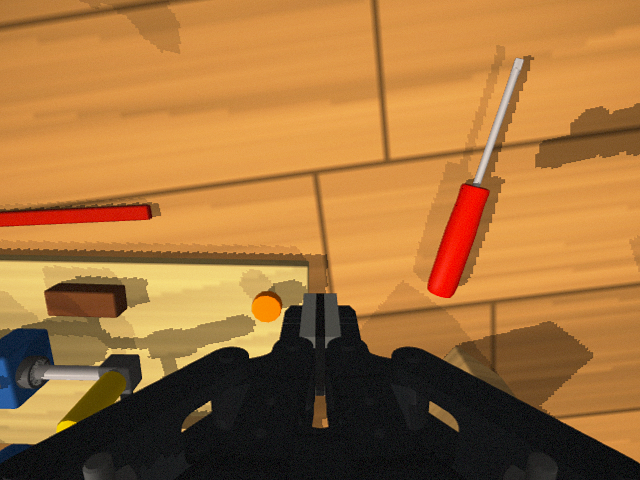

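The wrist view shows pin_b at (267,306), the fingertips at (320,300), the offcut on the left and the handle at (95,400). I'll measure pin_b in it.

Run:
```python
from m import *
f=np.load('w1.npz');r=blob(f['p'],f['W'],(240,280,295,330),'orange')
m,cc,s=r;P=f['W'][m];print(cc,s,np.median(P,0),P.min(0),P.max(0)); t=P[P[:,2]>np.percentile(P[:,2],30)];print(t.mean(0),t.min(0),t.max(0))
```

```text
[270.921875  303.4921875] [252 293  30  27 128] [544.74891065 237.68694612  39.33184532] [537.09442739 218.08949629  19.35507142] [566.86739579 242.80421783  41.18341128]
[546.80140173 236.54892606  39.71563169] [537.09442739 219.15878829  38.7204364 ] [560.29296438 242.25389579  41.18341128]
```

Run:
```python
from m import *
f=np.load('w1.npz');p=f['p'].astype(int);W=f['W']
m=np.zeros((480,640),bool);m[285:330,245:290]=1
m&=(p[...,0]-p[...,2]>90)&(p[...,0]-p[...,1]>60)
P=W[m];P=P[P[:,2]>33]
print(len(P),np.percentile(P,[1,50,99],axis=0).round(1))
(c,r)=cv2.minEnclosingCircle(P[:,:2].astype(np.float32));print(c,r,P.mean(0))
```

```text
668 [[537.  218.5  34. ]
 [548.8 230.2  39.7]
 [561.  242.5  41.5]]
(488.31475830078125, 259.60675048828125) 80.58114624023438 [547.91918259 230.69088691  41.24232882]
```

Call:
{"method": "carry_out", "body": {"steps": [[[0, 0, 0], [2.0, -1.8, -3.0], -1], [[0, 0, 0], [2.0, -1.8, -3.0], -1], [[0, 0, 0], [2.0, -1.75, -3.0], -1], [[0, 0, 0], [0.2, 0, -2.0], -1], [[0, 0, 0], [0, 0, 0], -1]]}}

```text
time: 1.45
tcp_pos: [556.9, 219.5, 70.8]
tool_rot: [-0.464, 0.536, 0.463, 0.532]
ft_force: [-0.2, -0.1, -0.1]
finger_gap: 0.1
```

Call:
{"method": "carry_out", "body": {"steps": [[[0, 0, 0], [-0.8, 1.0, -1.0], -1], [[0, 0, 0], [0, 0, -0.5], -1], [[0, 0, 0], [0, 0, 0], -1]]}}

```text
time: 1.75
tcp_pos: [547.8, 231.7, 56.4]
tool_rot: [-0.464, 0.535, 0.463, 0.532]
ft_force: [-0.0, -0.9, 0.1]
finger_gap: -0.1
```

Run:
```python
from h import *
c,p,d=cam('wrist'); cv2.imwrite('pics/w2.png',p[:,:,::-1])
```

```text
(no output)
```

View pics/w2.png

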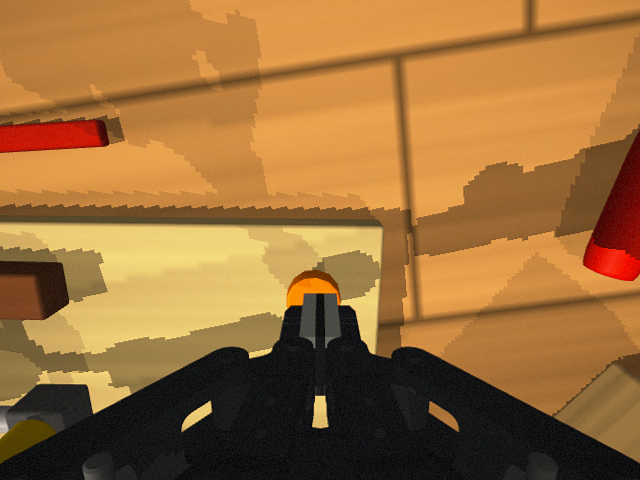

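The fingertips (320,300) are over the pin head (314,290). I'll press it down.

Call:
{"method": "carry_out", "body": {"steps": [[[0, 0, 0], [0, -0.2, -0.8], -1], [[0, 0, 0], [0, 0, -0.5], -1], [[0, 0, 0], [0, 0, -0.5], -1], [[0, 0, 0], [0, 0, -0.5], -1]]}}

```text
time: 2.2
tcp_pos: [549.6, 230.8, 35.6]
tool_rot: [-0.466, 0.533, 0.462, 0.534]
ft_force: [-3.0, -0.9, 5.6]
finger_gap: -0.0
```

Call:
{"method": "carry_out", "body": {"steps": [[[0, 0, 0], [0, 0, -0.4], -1], [[0, 0, 0], [0, 0, -0.3], -1]]}}

```text
time: 2.4
tcp_pos: [549.8, 230.9, 29.8]
tool_rot: [-0.465, 0.534, 0.463, 0.534]
ft_force: [-12.9, -2.8, 28.8]
finger_gap: -0.2
```

Call:
{"method": "carry_out", "body": {"steps": [[[0, 0, 0], [0, 0, 3], -1], [[0, 0, 0], [0, 0, 4], -1], [[0, 0, 0], [-0.5, -2, 4], -1], [[0, 0, 0], [-0.6, -4.5, 0], -1], [[0, 0, 0], [-0.8, -4.8, 0], -1], [[0, 0, 0], [-0.8, -4.8, 0], -1], [[0, 0, 0], [-0.7, -4.5, 0], -1], [[0, 0, 0], [-0.5, -3, 0], -1], [[0, 0, 0], [-0.2, -1.5, 0], -1], [[0, 0, 0], [0, 0, 0], -1]]}}

```text
time: 3.4
tcp_pos: [507.2, -30.0, 142.2]
tool_rot: [-0.468, 0.532, 0.46, 0.534]
ft_force: [-0.1, -0.0, 0.3]
finger_gap: -0.4
```

Run:
```python
from h import *
c,p,d=cam('wrist'); cv2.imwrite('pics/w3.png',p[:,:,::-1]); np.savez('w3.npz',p=p,d=d,W=cloud(c,d))
c,p,d=cam('top'); cv2.imwrite('pics/t3.png',p[150:300,200:460,::-1].repeat(3,0).repeat(3,1))
```

```text
(no output)
```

View pics/w3.png

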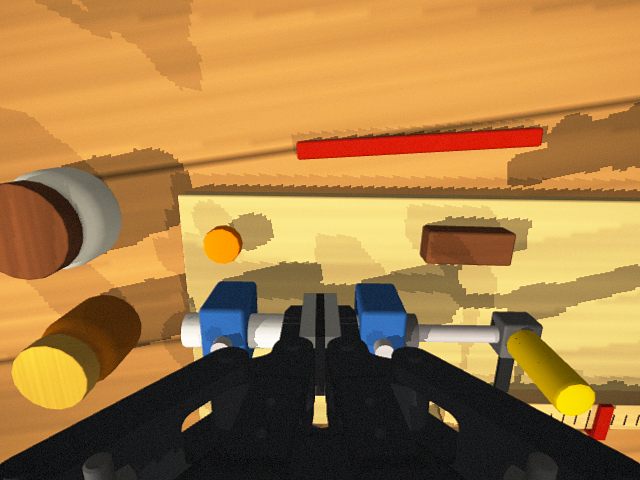

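View pics/t3.png

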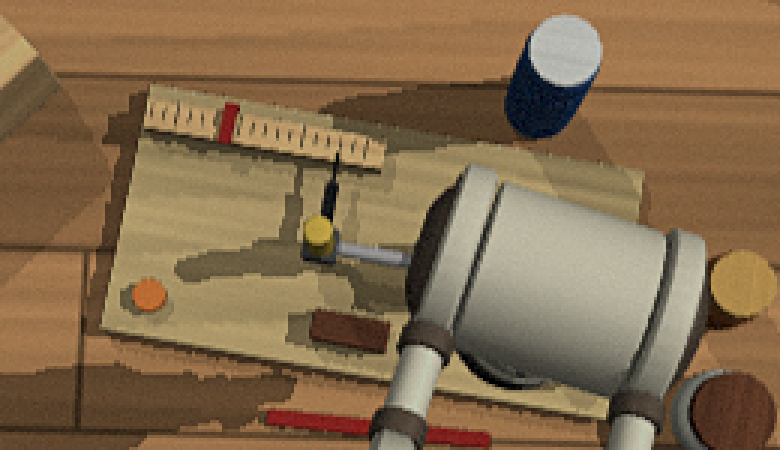

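Pin_a is at (222,244) in the wrist view, the handle top at (575,398) and the mark at (602,420). Pin_b still sits centred in the top view.

Run:
```python
from m import *
f=np.load('w3.npz');p=f['p'].astype(int);W=f['W']
def q(box,cond,lo,hi):
    m=np.zeros((480,640),bool);m[box[1]:box[3],box[0]:box[2]]=1
    m&=cond;P=W[m];P=P[(P[:,2]>lo)&(P[:,2]<hi)];print(len(P),np.percentile(P,[2,50,98],axis=0).round(1).tolist(),P.mean(0).round(1))
o=(p[...,0]-p[...,2]>90)&(p[...,0]-p[...,1]>60)
q((200,222,246,268),o,34,48)
red=(p[...,0]-p[...,1]>90)&(p[...,1]<60)
q((585,395,620,445),red,35,48)
y=(p[...,0]-p[...,2]>100)&(p[...,1]>120)
q((500,320,600,420),y,114,122)
q((500,320,600,420),y,62,112)
```

```text
1095 [[487.9, -106.9, 35.3], [499.0, -95.3, 39.9], [510.9, -84.1, 41.3]] [499.1 -95.3  39.7]
531 [[669.1, 166.0, 38.1], [684.4, 171.6, 41.4], [699.5, 178.7, 42.8]] [684.2 171.9  41.2]
1108 [[578.9, 87.0, 114.8], [586.8, 95.6, 118.4], [596.6, 106.1, 119.6]] [587.1  95.8 118.1]
1114 [[579.4, 86.3, 64.8], [583.8, 87.9, 90.2], [591.8, 91.6, 111.2]] [584.3  88.4  89.5]
```

Call:
{"method": "carry_out", "body": {"steps": [[[0, 0, 0], [-0.4, -3.2, 0], -1], [[0, 0, 0], [-0.4, -3.0, -1.5], -1], [[0, 0, 0], [0, 0, -2.5], -1], [[0, 0, 0], [0, 0, -2.0], -1], [[0, 0, 0], [0, 0, 0], -1]]}}

```text
time: 4.0
tcp_pos: [501.7, -86.0, 80.8]
tool_rot: [-0.471, 0.528, 0.463, 0.533]
ft_force: [-1.2, -0.1, 0.8]
finger_gap: -0.1
```

Call:
{"method": "carry_out", "body": {"steps": [[[0, 0, 0], [-0.2, -0.9, -0.8], -1], [[0, 0, 0], [0, 0, -1.0], -1], [[0, 0, 0], [0, 0, 0], -1]]}}

```text
time: 4.3
tcp_pos: [501.1, -93.8, 63.1]
tool_rot: [-0.473, 0.527, 0.463, 0.533]
ft_force: [-0.1, 0.2, -0.4]
finger_gap: -0.4
```

Run:
```python
from h import *
c,p,d=cam('wrist'); cv2.imwrite('pics/w4.png',p[:,:,::-1])
print(manip.get_obs()['tcp_pos'])
```

```text
[501.67742041 -94.12967809  63.83334154]
```

View pics/w4.png

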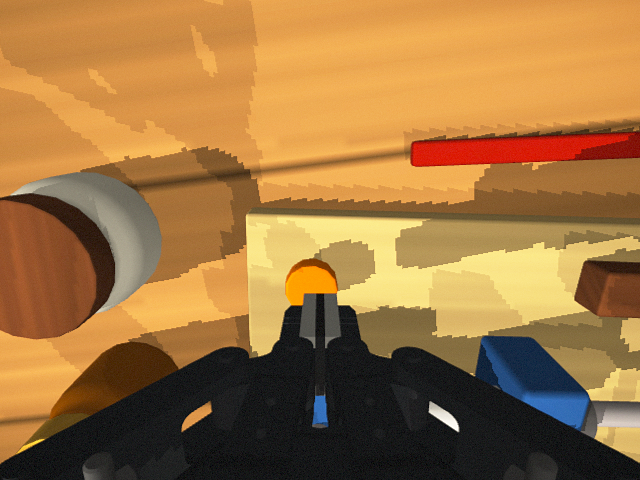

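The tips (320,300) are over pin_a's head (311,285), with a shift of 2 mm still needed each way.

Call:
{"method": "carry_out", "body": {"steps": [[[0, 0, 0], [-0.3, -0.2, -1.0], -1], [[0, 0, 0], [0, 0, -0.6], -1], [[0, 0, 0], [0, 0, -0.5], -1], [[0, 0, 0], [0, 0, -0.5], -1]]}}

```text
time: 4.75
tcp_pos: [500.1, -96.8, 38.0]
tool_rot: [-0.475, 0.526, 0.462, 0.533]
ft_force: [-1.5, 0.9, 5.7]
finger_gap: -0.1
```

Call:
{"method": "carry_out", "body": {"steps": [[[0, 0, 0], [0, 0, -0.5], -1], [[0, 0, 0], [0, 0, -0.4], -1]]}}

```text
time: 4.95
tcp_pos: [500.3, -96.8, 29.6]
tool_rot: [-0.475, 0.526, 0.462, 0.533]
ft_force: [-15.2, 5.2, 45.6]
finger_gap: -0.3
```

Call:
{"method": "carry_out", "body": {"steps": [[[0, 0, 0], [0, 0, 3], -1], [[0, 0, 0], [0, 0, 4], -1], [[0, 0, 0], [0, 0, 4.5], 1], [[0, 0, 0], [1.5, 3.0, 2], 1], [[0, 0, 0], [1.8, 4.0, 0], 1], [[0, 0, 0], [1.6, 3.5, 0], 1], [[0, 0, 0], [0, 0, 0], 1]]}}

```text
time: 5.65
tcp_pos: [550.8, 11.5, 169.5]
tool_rot: [-0.474, 0.526, 0.46, 0.535]
ft_force: [-0.7, -0.9, -0.9]
finger_gap: 72.4
```

Run:
```python
from m import *
o=manip.get_obs();print(o['tcp_pos'],R.from_quat(o['tool_rot']).as_matrix().round(3))
c,p,d=cam('wrist'); cv2.imwrite('pics/w5.png',p[:,:,::-1]); np.savez('w5.npz',p=p,d=d,W=cloud(c,d))
c,p,d=cam('top'); cv2.imwrite('pics/t5.png',p[150:300,200:460,::-1].repeat(3,0).repeat(3,1))
c,p,d=cam('scene'); cv2.imwrite('pics/s5.png',p[200:360,200:480,::-1].repeat(2,0).repeat(2,1))
```

```text
[550.78589016  11.4848954  169.50092584] [[ 0.023 -0.992  0.127]
 [-0.006  0.127  0.992]
 [-1.    -0.023 -0.003]]
```

View pics/w5.png

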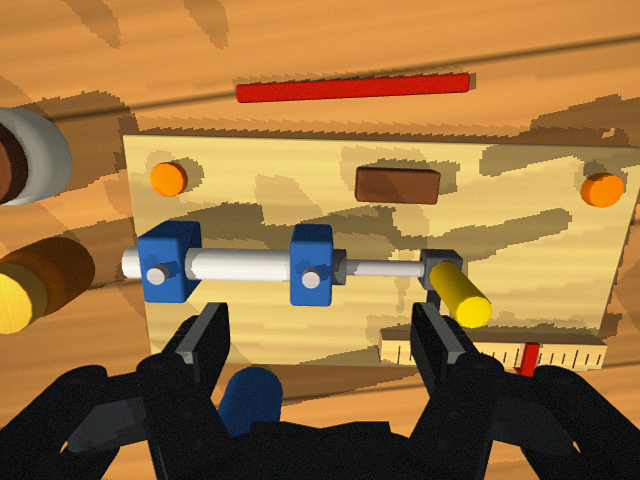

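View pics/s5.png

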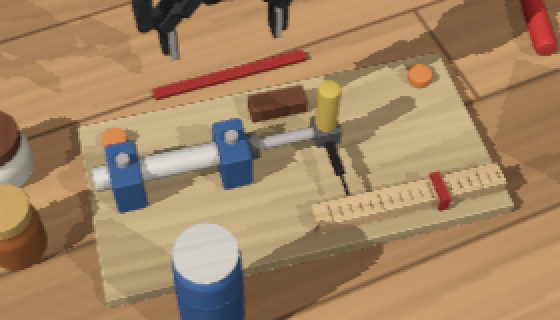

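The wrist view has everything in it: pins at (170,180) and (603,190), handle top at (473,312), mark at (529,357). I'll measure the pin heights above the board, the handle and the mark from this one picture.

Run:
```python
from m import *
f=np.load('w5.npz');p=f['p'].astype(int);W=f['W']
def q(n,box,cond,lo,hi):
    m=np.zeros((480,640),bool);m[box[1]:box[3],box[0]:box[2]]=1
    m&=cond;P=W[m];P=P[(P[:,2]>lo)&(P[:,2]<hi)];print(n,len(P),np.percentile(P,[2,50,98],axis=0).round(1).tolist(),P.mean(0).round(1));return P.mean(0)
o=(p[...,0]-p[...,2]>90)&(p[...,0]-p[...,1]>60)
T=np.ones((480,640),bool)
a=q('pa',(145,158,195,200),o,26,48)
b=q('pb',(578,168,630,212),o,26,48)
red=(p[...,0]-p[...,1]>90)&(p[...,1]<60)
m=q('mark',(515,340,545,368),red,35,48)
y=(p[...,0]-p[...,2]>100)&(p[...,1]>120)
h=q('htop',(440,290,495,330),y,114,123)
q('board',(250,180,330,210),T,0,60);q('boardb',(500,190,560,215),T,0,60);q('offcut',(370,175,425,195),T,0,60)
ex=(b-a)[:2];L=np.linalg.norm(ex);ex/=L;ey=np.array([-ex[1],ex[0]]);print(L,np.degrees(np.arctan2(ex[1],ex[0])))
O=a[:2]+135*ex-58*ey;print('O',O,'h exp',O+70*ex)
for v in (m,h):print((v[:2]-O)@ex,(v[:2]-O)@ey)
```

```text
pa 929 [[488.7, -107.2, 27.9], [499.9, -95.6, 30.4], [511.2, -84.4, 31.7]] [500.  -95.6  30.3]
pb 959 [[538.2, 217.1, 26.9], [549.4, 228.0, 30.5], [560.6, 240.3, 32.0]] [549.3 228.1  30.3]
mark 324 [[669.5, 167.3, 39.3], [679.7, 172.9, 41.5], [690.9, 179.1, 42.9]] [679.9 172.9  41.4]
htop 946 [[579.0, 87.2, 115.3], [587.2, 96.3, 118.4], [596.8, 106.2, 119.7]] [587.5  96.4 118.3]
board 2395 [[511.8, -37.8, 17.1], [524.6, -7.7, 18.6], [537.7, 22.1, 20.0]] [524.6  -7.7  18.6]
boardb 1492 [[543.5, 156.7, 17.2], [554.3, 179.2, 18.7], [565.2, 201.8, 20.1]] [554.3 179.2  18.7]
offcut 1095 [[515.8, 53.8, 37.2], [523.7, 72.9, 38.5], [531.8, 91.9, 40.0]] [523.8  72.9  38.6]
327.4328074997091 81.32718138569501
O [577.64953263  29.15873957] h exp [588.20496263  98.35832698]
157.55423083225128 -79.36255185049042
67.96775415478486 0.38533229485712445
```

Call:
{"method": "carry_out", "body": {"steps": [[[0.3, 1.3, 0], [1.4, 3.2, 0], 1], [[0, 0, 0], [1.3, 3.0, 0], 1], [[0, 0, 0], [0.6, 1.6, 0], 1], [[0, 0, 0], [0, 0, 0], 1], [[0, 0, 0], [0, 0, 0], 1]]}}

```text
time: 6.3
tcp_pos: [580.5, 81.1, 165.6]
tool_rot: [-0.463, 0.537, 0.465, 0.531]
ft_force: [-0.0, -0.5, 0.4]
finger_gap: 85.3
```

Run:
```python
from m import *
o=manip.get_obs();print(o['tcp_pos'],R.from_quat(o['tool_rot']).as_matrix().round(3))
c,p,d=cam('wrist'); cv2.imwrite('pics/w6.png',p[:,:,::-1])
```

```text
[580.49519874  81.08464918 165.59121664] [[-0.009 -0.99   0.14 ]
 [-0.004  0.14   0.99 ]
 [-1.     0.009 -0.005]]
```

View pics/w6.png

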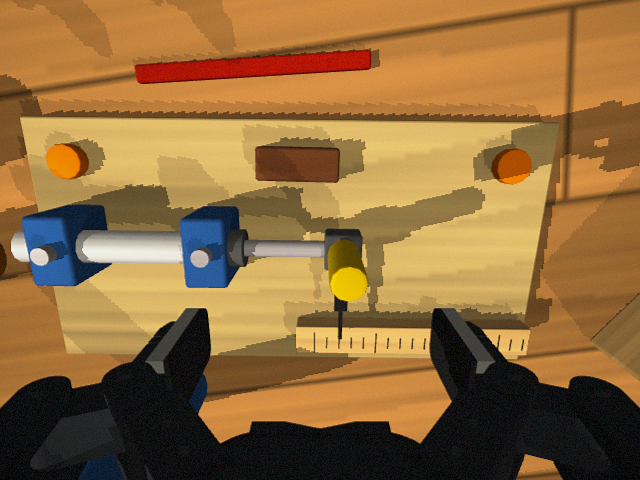

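The handle top at (349,284) is between the open fingers but about 17 mm off centre. I'll correct that and descend.

Call:
{"method": "carry_out", "body": {"steps": [[[0, 0, 0], [0.7, 1.6, 0], 1], [[0, 0, 0], [0, 0, -1], 1], [[0, 0, 0], [0, 0, 0], 1]]}}

```text
time: 6.65
tcp_pos: [587.3, 95.2, 154.6]
tool_rot: [-0.461, 0.538, 0.464, 0.531]
ft_force: [-0.9, -0.6, 0.1]
finger_gap: 85.4
```

Call:
{"method": "carry_out", "body": {"steps": [[[0, 0, 0], [0, 0.15, -2.5], 1], [[0, 0, 0], [0, 0, -2.5], 1], [[0, 0, 0], [0, 0, -2.2], 1], [[0, 0, 0], [0, 0, 0], 1]]}}

```text
time: 7.05
tcp_pos: [587.2, 95.5, 80.6]
tool_rot: [-0.462, 0.538, 0.463, 0.532]
ft_force: [-1.5, 0.1, -0.4]
finger_gap: 85.7
```

Call:
{"method": "carry_out", "body": {"steps": [[[0, 0, 0], [0.05, 0.15, -0.4], 1], [[0, 0, 0], [0, 0, 0], -1], [[0, 0, 0], [0, 0, 0], -1], [[0, 0, 0], [0, 0, 0], -1], [[0, 0, 0], [0, 0, 0], -1], [[0, 0, 0], [0, 0, 0], -1], [[0, 0, 0], [0, 0, 0], -1]], "squeeze": 60}}

```text
time: 7.75
tcp_pos: [590.3, 95.7, 81.1]
tool_rot: [-0.463, 0.537, 0.461, 0.533]
ft_force: [-0.1, -4.2, -3.4]
finger_gap: 20.7
```

Run:
```python
from m import *
c,p,d=cam('wrist'); cv2.imwrite('pics/w7.png',p[:,:,::-1])
o=manip.get_obs();print(o['tcp_pos'],o['ft_force'],o['moment'])
```

```text
[590.29590719  95.62862383  81.06712813] [-0.95946784 -3.73883668  0.09640191] [-0.17608659  0.15120379  0.05478897]
```

View pics/w7.png

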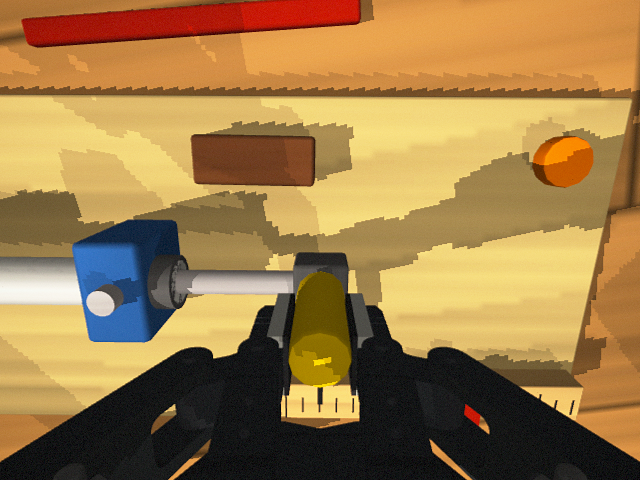

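The handle is pinched between the pads (gap 21 mm). I'll pull about 70 mm first and then look.

Call:
{"method": "carry_out", "body": {"steps": [[[0, 0, 0], [0.1, 0.6, 0], -1], [[0, 0, 0], [0.15, 1.0, 0], -1], [[0, 0, 0], [0.15, 1.0, 0], -1], [[0, 0, 0], [0.15, 1.0, 0], -1], [[0, 0, 0], [0.15, 1.0, 0], -1], [[0, 0, 0], [0.15, 0.8, 0], -1], [[0, 0, 0], [0.1, 0.5, 0], -1], [[0, 0, 0], [0, 0, 0], -1]]}}

```text
time: 8.6
tcp_pos: [598.5, 150.3, 81.0]
tool_rot: [-0.463, 0.542, 0.459, 0.53]
ft_force: [-2.6, -6.7, 0.2]
finger_gap: 20.9
```

Run:
```python
from m import *
o=manip.get_obs();print(o['tcp_pos'],o['ft_force'],o['finger_gap'],R.from_quat(o['tool_rot']).as_matrix().round(3)); d0=o['tcp_pos'][:2]-[590.3,95.65];print(d0@[.1513,.9885],d0@[-.9885,.1513])
c,p,d=cam('wrist'); cv2.imwrite('pics/w8.png',p[:,:,::-1])
c,p,d=cam('scene'); cv2.imwrite('pics/s8.png',cv2.resize(p[230:330,330:470,::-1],None,fx=5,fy=5,interpolation=2))
c,p,d=cam('top'); cv2.imwrite('pics/t8.png',cv2.resize(p[160:270,220:350,::-1],None,fx=5,fy=5,interpolation=2))
```

```text
[598.52458581 150.29032029  81.00877694] [-2.60095973 -6.65643178  0.21139777] 20.9360238731684 [[-0.009 -0.989  0.149]
 [-0.015  0.149  0.989]
 [-1.     0.007 -0.016]]
55.25633644195723 0.1370773832512874
```

View pics/w8.png

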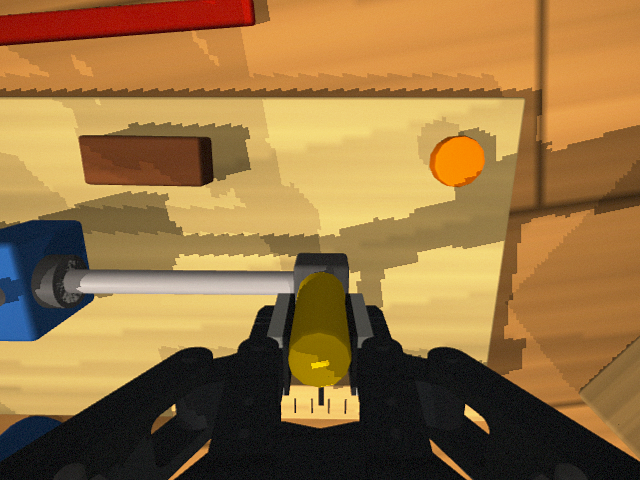

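View pics/s8.png

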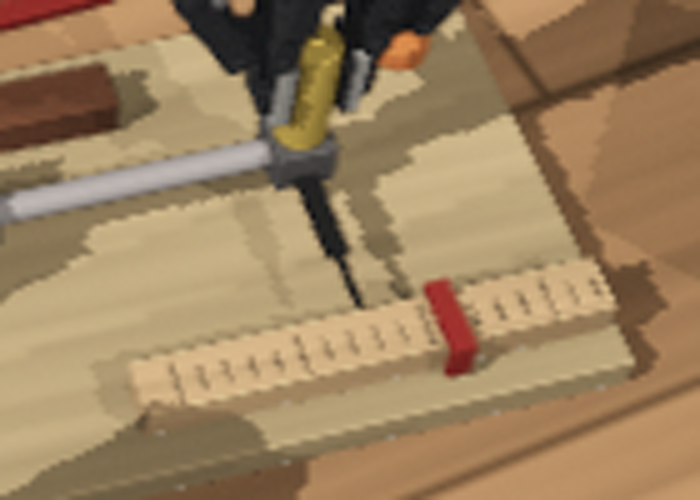

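View pics/t8.png

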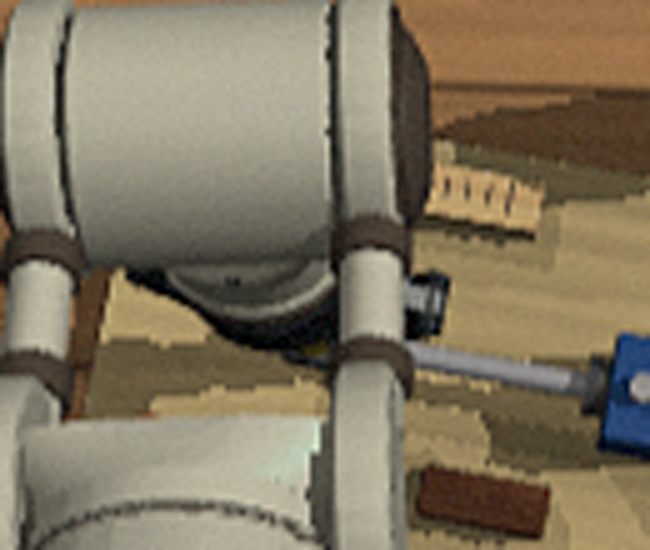

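The scene view shows the pointer tip short of the red mark: tip at crop (360,305), mark top around (450,320). The wrist camera sees the tick scale between the fingers.

```bash
cat > sc.py <<'E'
from m import *
O=np.array([577.5,29.2]);ex=np.array([.1515,.9885]);ey=np.array([-ex[1],ex[0]])
def ray(c,u,v,z):
    d=att(c)@np.array([(u-c['cx'])/c['fx'],-(v-c['cy'])/c['fy'],-1.]);x=np.array(c['xyz']);P=x+d*(z-x[2])/d[2];q=P[:2]-O;return round(q@ex,1),round(q@ey,1)
def mk(c,p):
    h=p.astype(int);m=(h[...,0]-h[...,1]>60)&(h[...,1]<80);k=np.zeros_like(m);k[280:312,405:435]=1;m&=k
    return m
E
python3 - <<'E'
from sc import *
c,p,d=cam('scene');cv2.imwrite('pics/s9.png',cv2.resize(p[275:315,385:435,::-1],None,fx=14,fy=14,interpolation=0))
print('tip',ray(c,330+360/5-.4,230+303/5-.4,46))
m=mk(c,p);W=cloud(c,d);P=W[m];q=P[:,:2]-O;x=q@ex;y=q@ey;z=P[:,2];s=(z>38)&(z<46);print(m.sum(),s.sum(),np.percentile(x[s],[2,50,98]),np.percentile(y[s],[2,98]),x[s].mean())
for zz in(41,):
    v,u=np.nonzero(m&(abs(W[...,2]-41.5)<2.5)); r=np.array([ray(c,a,b,41) for a,b in zip(u,v)]);print(r.mean(0),r.min(0),r.max(0))
E
```

```text
tip (np.float64(123.4), np.float64(-74.0))
95 78 [151.80812218 156.09377868 160.37874628] [-101.76659228  -70.91026513] 156.00054761632103
[156.22638889 -86.20694444] [ 150.3 -102.4] [161.1 -69.9]
```

View pics/s9.png

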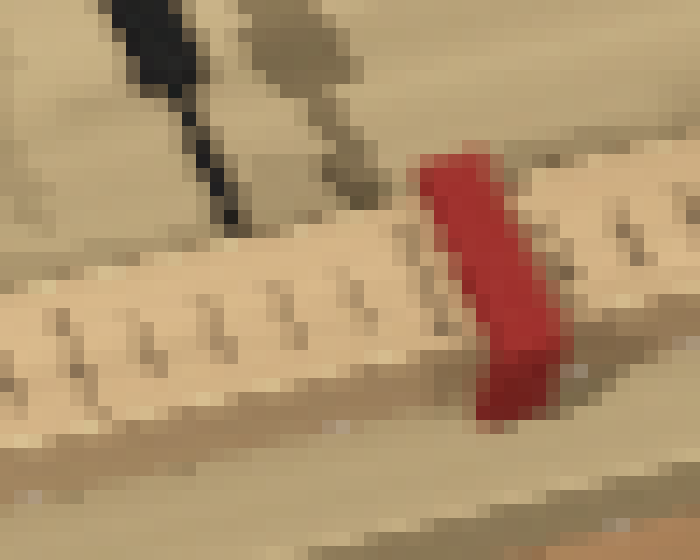

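Ray-plane intersection puts the tip at jig x 123.4 and the mark at 156.2, so there are about 32 mm to go.

Call:
{"method": "carry_out", "body": {"steps": [[[0, 0, 0], [0.1, 0.8, 0], -1], [[0, 0, 0], [0.15, 0.9, 0], -1], [[0, 0, 0], [0.15, 0.8, 0], -1], [[0, 0, 0], [0.1, 0.6, 0], -1], [[0, 0, 0], [0, 0, 0], -1], [[0, 0, 0], [0, 0, 0], -1]]}}

```text
time: 9.4
tcp_pos: [602.4, 176.0, 81.0]
tool_rot: [-0.462, 0.546, 0.458, 0.528]
ft_force: [-2.4, -7.1, 1.4]
finger_gap: 20.7
```

Run:
```python
from sc import *
o=manip.get_obs();print(o['tcp_pos'],o['ft_force'],o['finger_gap']); d0=o['tcp_pos'][:2]-[590.3,95.65];print(d0@[.1513,.9885],d0@[-.9885,.1513])
c,p,d=cam('scene');cv2.imwrite('pics/s10.png',cv2.resize(p[275:315,395:445,::-1],None,fx=14,fy=14,interpolation=0))
m=mk(c,p);W=cloud(c,d);P=W[m];q=P[:,:2]-O;x=q@ex;z=P[:,2];s=(z>38)&(z<46);print(s.sum(),x[s].mean())
c,p,d=cam('wrist'); cv2.imwrite('pics/w10.png',p[:,:,::-1])
```

```text
[602.37472448 175.96249253  81.03065319] [-2.42250995 -7.12376935  1.37637145] 20.650540153613314
81.2158046780832 0.21541497221700534
73 156.06528734999736
```

View pics/s10.png

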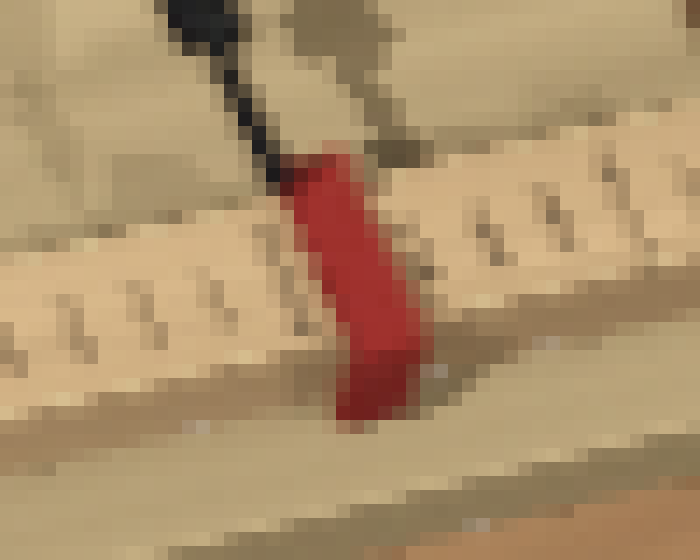

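View pics/w10.png

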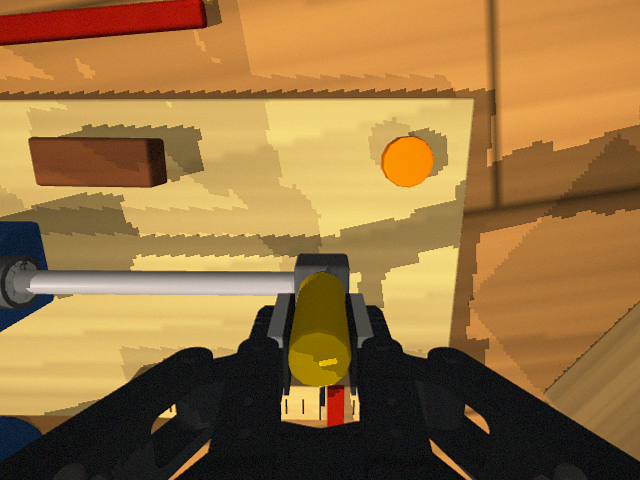

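Run:
```python
from sc import *
c=manip.get_calibration('scene')
print(ray(c,414.2,287.7,46),ray(c,414.8,288,46))
```

```text
(np.float64(148.6), np.float64(-74.8)) (np.float64(149.5), np.float64(-75.7))
```

Call:
{"method": "carry_out", "body": {"steps": [[[0, 0, 0], [0.05, 0.4, 0], -1], [[0, 0, 0], [0.05, 0.4, 0], -1], [[0, 0, 0], [0, 0.1, 0], -1]]}}

```text
time: 9.8
tcp_pos: [603.3, 181.9, 81.1]
tool_rot: [-0.462, 0.547, 0.457, 0.528]
ft_force: [-2.1, -8.0, 1.2]
finger_gap: 20.7
```

```bash
cat > chk.py <<'E'
from sc import *
import sys
o=manip.get_obs();print(o['time'],o['tcp_pos'],o['ft_force'],o['finger_gap'],o['joint_velocities'].round(3)); d0=o['tcp_pos'][:2]-[590.3,95.65];print(d0@[.1513,.9885],d0@[-.9885,.1513])
c,p,d=cam('scene');cv2.imwrite(f'pics/s{sys.argv[1]}.png',cv2.resize(p[275:315,395:445,::-1],None,fx=14,fy=14,interpolation=0))
m=mk(c,p);W=cloud(c,d);P=W[m];q=P[:,:2]-O;x=q@ex;z=P[:,2];s=(z>38)&(z<46);print(s.sum(),x[s].mean())
c,p,d=cam('wrist'); cv2.imwrite(f'pics/w{sys.argv[1]}.png',cv2.resize(p[360:440,260:380,::-1],None,fx=6,fy=6))
o=manip.get_obs();d0=o['tcp_pos'][:2]-[590.3,95.65];print(d0@[.1513,.9885])
E
python3 chk.py 11
```

```text
9.8 [603.27070872 181.90665165  81.05991922] [-2.08120247 -7.98072361  1.19940846] 20.675112157548533 [ 0.     0.003 -0.006 -0.008  0.007  0.01 ]
87.22716838106628 0.22908582673666816
74 155.89752722896569
87.1255944564409
```

View pics/s11.png

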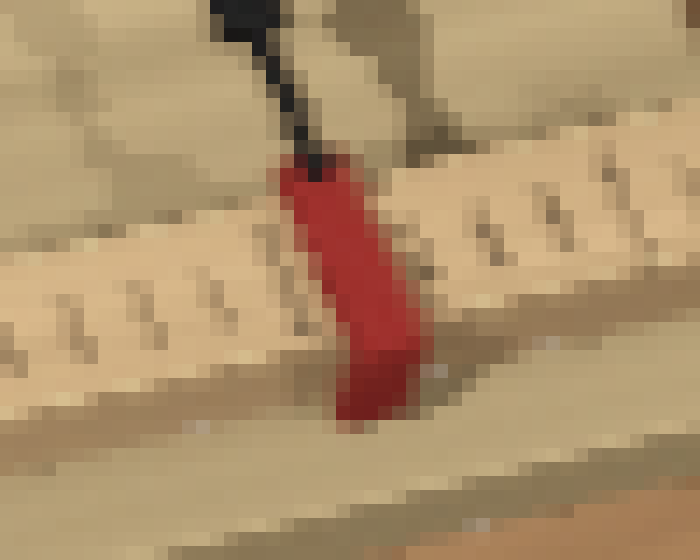

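View pics/w11.png

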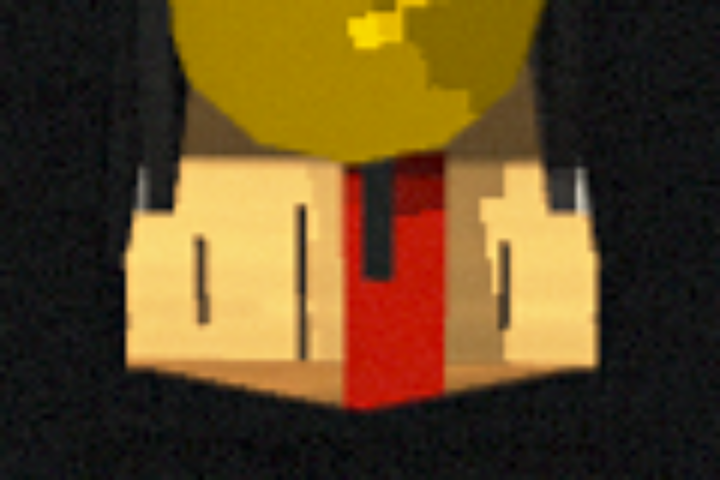

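In the wrist close-up the pointer (378) lies on the mark (344 to 444, centre 394), about 1.6 mm short of its middle. I'll make one small correction.

Call:
{"method": "carry_out", "body": {"steps": [[[0, 0, 0], [0.05, 0.28, 0], -1]]}}

```text
time: 10.0
tcp_pos: [603.5, 183.5, 81.0]
tool_rot: [-0.461, 0.548, 0.457, 0.527]
ft_force: [-3.2, -8.8, 2.5]
finger_gap: 20.5
```

```bash
python3 chk.py 12;python3 - <<'E'
from m import *
c,p,d=cam('scene');cv2.imwrite('pics/s12f.png',p[180:380,170:500,::-1].repeat(2,0).repeat(2,1))
E
```

```text
10.0 [603.48065705 183.5088203   81.01792817] [-3.22587163 -8.83677271  2.54258576] 20.457729408395593 [ 0.036  0.03  -0.041 -0.002  0.022  0.042]
88.84267727620112 0.2639600173967449
71 155.75595690831915
89.18260943930945
```

View pics/s12.png

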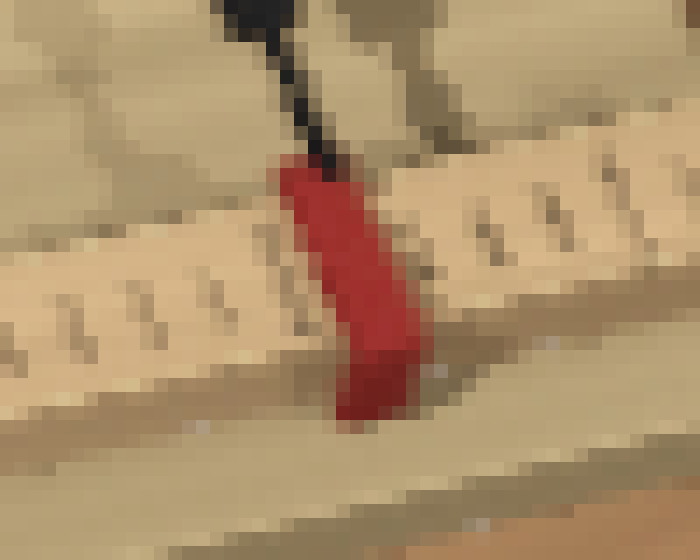

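View pics/w12.png

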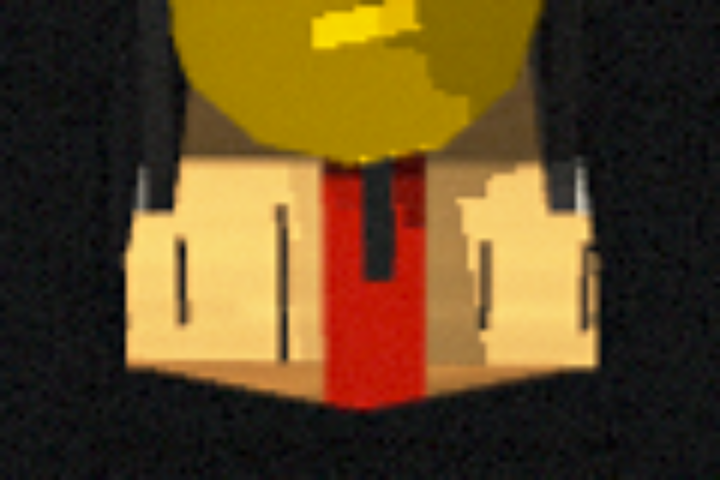

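View pics/s12f.png

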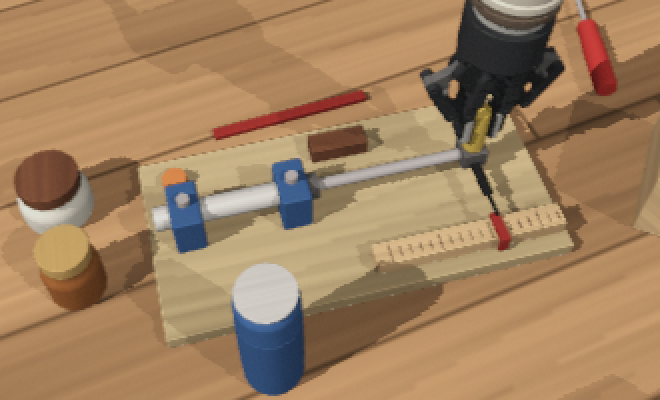

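The wrist close-up puts the pointer (379) on the mark's middle (374), within about 0.5 mm. The mark is unmoved and everything else is in place.

Run:
```python
from m import *
def s():
    o=manip.get_obs();d0=o['tcp_pos'][:2]-[590.3,95.65];print(o['time'],d0@[.1513,.9885],o['ft_force'].round(1),o['finger_gap'])
s();cam('wrist');s();cam('top');s()
manip.job_done();s()
```

```text
10.15 89.1560575933024 [-3.6 -7.9  1.9] 20.31939111699204
10.2 89.12010715672335 [-2.8 -7.4  2. ] 20.688276529005286
10.25 89.10360427363747 [-3.3 -7.1  1.3] 20.78035777939133
the job is handed in; nothing more can be done
the job is handed in; nothing more can be done
```

I pressed both pins home, pulled the rod out to the red mark, and handed the job in at 10.25 s with the gripper still holding the handle.

- **Pins:** I pressed pin_b and then pin_a with the shut fingers. The depth image put both tops at about 30.4 mm, against 30 mm for home. The board itself read 0.6 mm high in the same image.
- **Press force:** The fingertips pushed with about 29 N on pin_b and up to 46 N on pin_a. That is over 40 N on pin_a, but from the fingertips only, not the arm or the gripper's body.
- **Rod:** It is drawn out about 89 mm. The wrist picture shows the pointer about 0.5 mm from the middle of the mark. The scene-camera and jig geometry estimates put the mark between 87 and 90 mm, within the 5 mm allowed.
- **Hold:** The last readings before hand-in were steady, with about 8 N of spring pull and a 21 mm grip.
- **Bench:** The red mark measured unmoved to within about 0.3 mm. Nothing else looked disturbed in the last pictures.

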